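# Load a core run against the hidden stop

## Task

Rebuild the core run in the steel measuring tray: lay both sawn basalt pieces flat side down in the channel, the longer one nearest the hood, and slide them in until the longer one is fully home against the sprung stop hidden somewhere under the hood and the shorter one is butted tight behind it. Feel for the stop and press gently, do not drop or ram the pieces, and leave the other things on the bench undisturbed.

Things in the scene. Friction and masses are not known exactly. Their poses are not given: they have to be found in the camera images.
- tray: Steel channel fixed to the bench, 380 mm long. Origin: centre of its open end, at bench level; x runs along the channel in under the hood, y across, z up. Floor at z = 5 mm; side walls 63 mm apart inside, 71 mm outside, tops at z = 13 mm. Open above from x = 0 to 250 mm, and open at the x = 0 end.
- hood_mouth (a point): Centre of the hood's mouth on the channel floor, tray x = 250 mm, axes as the tray's. A grey sheet hood covers the tray from here to x = 380 mm: 78 mm wide and 60 mm high outside, 57 mm clear under its roof, closed at the far end. The stop pad's face, hidden inside, stands 30 to 90 mm in from here when unpressed; a seated longer piece still sticks out by 24 to 84 mm.
- stop_pad (a joint): How far the hidden sprung stop pad is pressed in along the tray's x, in m: 0 untouched, 0.006 fully in, against solid metal that yields no more. The spring is soft (under 1 N), so a seated piece stays where it is left.
- long_core: The longer piece. Grey basalt drill core 120 mm long: a 60 mm round rod sawn flat along its length, lying on the flat. 45 mm high; widest, 60 mm, at 15 mm above the flat; flat 52 mm wide; about 0.7 kg. Square ends. Origin: centre of the flat underside; x along the length (either end may lead), z up. Friction on the tray 0.5 to 0.75. Starts loose on the bench.
- short_core: The shorter piece. Grey basalt drill core 80 mm long: a 60 mm round rod sawn flat along its length, lying on the flat. 45 mm high; widest, 60 mm, at 15 mm above the flat; flat 52 mm wide; about 0.47 kg. Square ends. Origin: centre of the flat underside; x along the length (either end may lead), z up. Friction on the tray 0.5 to 0.75. Starts loose on the bench.
- canister: White screw-top canister standing upright, 64 mm diameter, 92 mm high; origin at the centre of its underside. Bystander.
- streak_holder: Blue acrylic streak plate holder with a white tile, 70 x 110 x 23 mm high, lying flat beyond the tray; origin at the centre of its underside. Bystander.
- scratch_tool: Stubby orange scratch tool with a steel tip, 100 mm long, 27 mm wide, 24 mm high, lying flat along its x axis; origin on the underside. Bystander.
- tape_case: Aluminium tape case, 72 x 66 x 34 mm high; origin at the centre of its underside. Bystander.
There are look-alikes about, which are no part of the job. Leave any purple or red look-alike of the short_core alone.

How it is judged:
By the outcome, as a careful person would: the job done as asked, in the order asked, and still so for the second after the job is handed in, with the robot touching nothing.
It also fails if it takes over 72 s, if anything falls off the work surface, if the arm or the gripper's body presses on something with over 40 N, if the wrist force passes 120 N, or if a joint passes its speed limit or range.

## Robot

A 6-joint arm with a two-finger parallel gripper is mounted at the origin on the work surface. World frame = base frame: x ahead of the robot, y to its left, z up, the work surface at z = 0. Lengths are in m, angles in rad, forces in N, time in s.
With the tool pointing down it reaches from about 0.325 to 0.9 m from the base axis. Payload 6.1 kg.
Tool frame: the origin (TCP) lies between the finger pads; the fingertips stand robot.finger_overhang ahead of it and the grasp point (between the pads) lies 6 mm ahead of it (robot.finger_overhang is the distance from the TCP to the fingertips, in m); z points along the fingers, y is the line along which they close (so a half turn about z gives the same grasp; the last joint's range is limited). The gripper opens to 85 mm and grips with 20 to 120 N. Pads are 22 mm wide; open, the fingers measure 114 mm over their backs; the gripper's body (76 mm by 85 mm) begins 54 mm behind the grasp point. The pads swing forward as they close: fully open they stand 13 mm farther back than shut.
Start: joints at [0.985, 0.22, 1.526, -0, 1.395, -0.126], TCP at [0.277, 0.56, 0.256] pointing down, gripper open.
Joint ranges: [-2.98, 2.98], [-0.91, 2.08], [0.09, 2.57], [-1.24, 4.39], [0.2, 2.65], [-2.68, 2.68]. Speed limits (rad/s): [2.57, 2.57, 3.01, 3.14, 3.14, 3.14].

## Interface

Orientations are given as a unit quaternion [w, x, y, z].
In Python, from workcell import robot gives the robot as it stands.
- The arm moves only by the shell command python3 -m handwheel 'ROWS' [OPENING] [FORCE]. ROWS is JSON, a list of rows, each an object of numbers: "x", "y", "z": the shift along the tool's x, y, z in m; "rx", "ry", "rz": the turn, a rotation vector about the tool's x, y, z in rad. A call has 1 to 12 rows; each row shifts and turns the commanded pose from where the row before left it, along the tool's axes as they then stand; what a row does not reach is not made up. A row lasts 1/10 s, in which the tool goes at most 50 mm and 8.59 degrees, less where a joint would pass 70% of its speed; a pose out of reach is approached as far as the arm can. A call with a gripper value outside its range is refused whole. OPENING is the finger opening in m, from 0 to 0.0854, set as the call begins (- or left out, the last holds). The fingers move at their own pace and stop on an object; FORCE is the grip in N (left out, the last holds). Time passes only in rows, so rows that do not move let the fingers close. It gives the time, the measured TCP pose, the force, the opening and the grip force at its end, in the units of the state.
- robot.state(): the state, without advancing time (a new reading comes with each control period).
- robot.capture(name): name is "scene" or "top"; returns a dict with "color" (400x640x3 uint8, blue, green, red), "camera_matrix" (3x3 intrinsics, pixels), "camera_from_world" (4x4, takes a point from world to camera coordinates). Camera axes: x right, y down, z forward; pixel columns grow to the right and rows downward; lengths in m; the calibration is good to about 2 mm. A picture is of the moment at which its call begins. There is no depth.
- robot.job_done(): hands the job in; it is judged then, once.
The state is a dict: "time": time; "qpos": joint angles; "dq": joint speeds; "joint_efforts": joint torques, N m; "tcp_pos": TCP position; "eef_rot": TCP orientation; "force": force on the tool from outside, world axes, zero at the start; "ft_torque": the same for the moment, N m; "gripper_width": opening from 0.0 (shut) to 1.0 (fully open); "grip_force": force on a finger pad.
Only numpy, scipy, OpenCV 4.12 (cv2) and the standard library are available. Lean on these libraries where they do the work, as an engineer would, in place of code of your own. Each camera call takes 0.05 s, during which the arm holds its last target. There are 200 camera calls.

## Working session

There is one attempt and no reset: what is moved stays moved. The work goes in short steps, Python scripts to look and compute and a shell command to move; the robot and the scene stay as the last step left them, time stands still between calls to the robot, and variables do not carry over. Pictures are saved under pics/ and viewed, at most 10 in all, crops included, and the job is handed in when it is done.

```bash
mkdir -p pics; cat > h.py <<'E'
import numpy as np, cv2
from workcell import robot
def shot(name,fn,crop=None,scale=1):
    c=robot.capture(name); im=c["color"]
    np.savez(f"{name}.npz",K=c["camera_matrix"],T=c["camera_from_world"],im=im)
    save(im,fn,crop,scale)
def save(im,fn,crop=None,scale=1):
    if crop: x0,y0,x1,y1=crop; im=im[y0:y1,x0:x1]
    cv2.imwrite("pics/"+fn,cv2.resize(im,None,fx=scale,fy=scale,interpolation=cv2.INTER_CUBIC))
def w(name,u,v,z):
    d=np.load(f"{name}.npz"); K,T=d["K"],d["T"]; R,t=T[:3,:3],T[:3,3]
    r=R.T@np.linalg.solve(K,[u,v,1]); o=-R.T@t
    return o+r*(z-o[2])/r[2]
def px(name,p):
    d=np.load(f"{name}.npz"); q=d["K"]@(d["T"][:3,:3]@np.array(p)+d["T"][:3,3]); return q[:2]/q[2]
E
python3 - <<'E'
from h import *
shot("top","top0.png"); shot("scene","scene0.png")
for n in("top","scene"):
    d=np.load(n+".npz"); print(-d["T"][:3,:3].T@d["T"][:3,3], d["K"][0,0])
print(robot.state(), robot.finger_overhang)
E
```

```text
[ 0.46646081 -0.07779875  1.23534057] 486.3385101817745
[ 1.28751413 -0.26122118  0.52116535] 418.6979533270087
{'time': 0.1, 'qpos': array([ 9.84895149e-01,  2.21156243e-01,  1.52748320e+00,  9.31488291e-06,
        1.39472703e+00, -1.26083976e-01]), 'dq': array([ 0.0008054 , -0.00214284, -0.00113615, -0.00018369,  0.00092122,
        0.0005498 ]), 'joint_efforts': array([ 1.28484000e-03, -4.98240066e+01, -3.90549123e+01, -2.37506192e-04,
        5.69098527e-03, -5.98439306e-05]), 'tcp_pos': array([0.27707712, 0.55966566, 0.2553102 ]), 'eef_rot': array([-3.13403444e-04,  2.27889239e-01,  9.73686658e-01, -8.29702528e-04]), 'force': array([ 0.3612503 , -0.35572345,  0.09923519]), 'ft_torque': array([-0.02706192, -0.00596699,  0.02430082]), 'grip_force': 0.0, 'gripper_width': 0.9980582212788677} 0.025
```

View pics/top0.png

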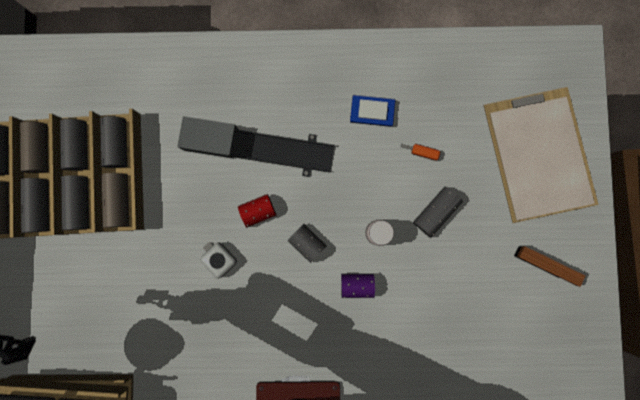

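View pics/scene0.png

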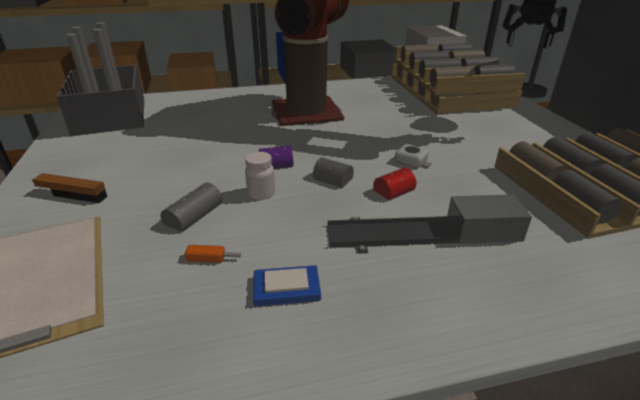

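The top view shows these candidates:
- Grey short core at (308,242); it fits short_core, being grey and about 80 mm long.
- Red look-alike at (257,210) and purple look-alike at (358,285), both to be left alone.
- Long grey core at (439,211).
- Tray from its open end at (335,158) to the mouth at about (237,141), with the hood on the left.

I'll confirm with one enlarged crop.

```bash
python3 - <<'E'
from h import *
im=np.load("top.npz")["im"]
a=cv2.convertScaleAbs(im,alpha=1.8,beta=10)
save(a,"top_c.png",(170,105,470,305),2.66)
E
```

```text
(no output)
```

View pics/top_c.png

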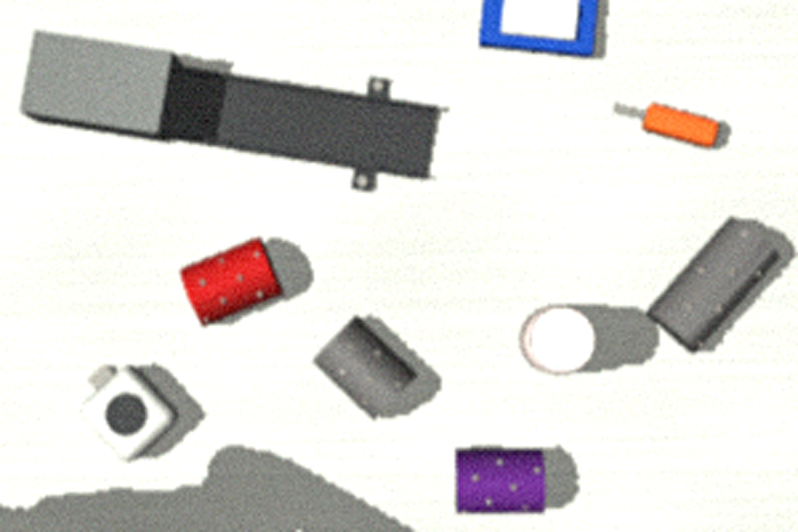

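The crop confirms the grey short core with crop corners (359,317), (314,359), (376,417), (419,377), and the long core with (733,217), (648,314), (697,351), (782,258). The tray end is (437,106)-(430,178), and the hood roof corners are (36,31), (176,53), (162,135), (22,113).

```bash
python3 - <<'E'
from h import *
def W(c,z): return w("top",170+c[0]/2.66,105+c[1]/2.66,z)
n=np.linalg.norm
for name,cs in (("long",[(733,217),(648,314),(697,351),(782,258)]),("short",[(359,317),(314,359),(376,417),(419,377)])):
    P=np.array([W(c,.018) for c in cs])[:,:2]
    e=[P[(i+1)%4]-P[i] for i in range(4)]
    print(name,P.mean(0).round(4),[ (round(n(v),4),round(np.degrees(np.arctan2(v[1],v[0])),1)) for v in e])
P=np.array([W(c,.013) for c in[(437,106),(430,178)]])[:,:2]
H=np.array([W(c,.060) for c in[(36,31),(176,53),(162,135),(22,113)]])[:,:2]
o=P.mean(0);m=(H[1]+H[2])/2;f=(H[0]+H[3])/2
print("tray o",o,"w",n(P[1]-P[0]),"mouth",m,"far",f,n(m-o),n(f-o),n(H[1]-H[2]))
for a,b in((o,m),(o,f),(m,f)): print(np.degrees(np.arctan2(*(b-a)[::-1])))
print("canister",W((560,340),.092), "red",W((235,282),.03),"hood corners",H.round(3).tolist(), "tape", W((128,413),.034))
print("scratch tip",W((615,108),.01),"lugs",W((378,86),.01),W((364,181),.01))
E
```

```text
long [ 0.5133 -0.3567] [(np.float64(0.1221), np.float64(137.7)), (np.float64(0.0568), np.float64(-128.0)), (np.float64(0.119), np.float64(-43.6)), (np.float64(0.0594), np.float64(48.7))]
short [ 0.4397 -0.0294] [(np.float64(0.0576), np.float64(132.4)), (np.float64(0.0794), np.float64(-133.4)), (np.float64(0.0547), np.float64(-47.9)), (np.float64(0.0794), np.float64(44.5))]
tray o [ 0.6527661  -0.09451688] w 0.06956813606991451 mouth [0.69340834 0.14931748] far [0.71573753 0.27917613] 0.2471982732229178 0.3789615638346125 0.07739359654461013
80.53695243205128
80.43488573023167
80.24340197218609
canister [ 0.46354305 -0.20238519  0.092     ] red [0.52059127 0.09268915 0.03      ] hood corners [[0.754, 0.273], [0.732, 0.143], [0.655, 0.156], [0.677, 0.285]] tape [0.40043773 0.19123513 0.034     ]
scratch tip [ 0.68370016 -0.26835908  0.01      ] lugs [ 0.70804122 -0.04201217  0.01      ] [ 0.61646368 -0.02779714  0.01      ]
```

```bash
cat >> h.py <<'E'
def go(x,y,z,psi):
    """turn rz to bring tool y to psi (deg), then shift in the turned tool axes"""
    s=robot.state(); q=s["eef_rot"]; p=s["tcp_pos"]
    from scipy.spatial.transform import Rotation as Ro
    R=Ro.from_quat([*q[1:],q[0]]).as_matrix()
    now=np.degrees(np.arctan2(R[1,1],R[0,1])); a=np.radians(psi)
    d=np.array([x,y])-p[:2]
    ty=np.array([np.cos(a),np.sin(a)]); tx=np.array([-np.sin(a),np.cos(a)])
    print("t",s["time"],"psi",now.round(2),"tilt",R[:2,2].round(4),"| rz",np.radians((now-psi+180)%360-180).round(4),"x",(d@tx).round(4),"y",(d@ty).round(4),"z",round(p[2]-z,4))
def T(x,y=0,o=(0.653,-0.0945),yaw=80.4):
    a=np.radians(yaw); return np.array(o)+x*np.array([np.cos(a),np.sin(a)])+y*np.array([-np.sin(a),np.cos(a)])
E
python3 -c "
from h import *
go(.40,-.42,.08,47)"
```

```text
t 0.1 psi 63.65 tilt [-0.001  -0.0015] | rz 0.2907 x -0.758 y -0.6326 z 0.1753
```

```bash
python3 -m handwheel '[{"rz":0.145},{"rz":0.145},{"x":-0.036,"y":-0.030},{"x":-0.036,"y":-0.030},{"x":-0.036,"y":-0.030},{"x":-0.036,"y":-0.030},{"x":-0.036,"y":-0.030},{"x":-0.036,"y":-0.030},{"x":-0.036,"y":-0.030},{"x":-0.036,"y":-0.030},{"x":-0.036,"y":-0.030},{"x":-0.036,"y":-0.030}]' 0.063
python3 -m handwheel '[{"x":-0.036,"y":-0.030},{"x":-0.036,"y":-0.030},{"x":-0.036,"y":-0.030},{"x":-0.036,"y":-0.030},{"x":-0.036,"y":-0.030},{"x":-0.036,"y":-0.030},{"x":-0.036,"y":-0.030},{"x":-0.036,"y":-0.030},{"x":-0.036,"y":-0.030},{"x":-0.036,"y":-0.030},{"x":-0.036,"y":-0.030},{}]'
python3 -c "
from h import *
go(.40,-.42,.05,47)"
```

```text
t 0.1 psi 63.65 tilt [-0.001  -0.0015] | rz 0.2907 x -0.758 y -0.6326 z 0.2053invalid input
invalid input
```

```bash
python3 -m handwheel '[{"x":0,"y":0,"z":0,"rx":0,"ry":0,"rz":0.145},{"x":0,"y":0,"z":0,"rx":0,"ry":0,"rz":0.145}]' 0.063; python3 -m handwheel --help | head -20
```

```text
time: 0.3
tcp_pos: [0.2772, 0.5598, 0.2556]
eef_rot: [-0.0, 0.369, 0.929, -0.001]
force: [-0.4, -0.1, 0.5]
gripper_width: 0.743
grip_force: 0.0invalid input: not JSON, or not a number
```

```bash
python3 -m handwheel '[{"x":-0.036,"y":-0.030,"z":0,"rx":0,"ry":0,"rz":0},{"x":-0.036,"y":-0.030,"z":0,"rx":0,"ry":0,"rz":0},{"x":-0.036,"y":-0.030,"z":0,"rx":0,"ry":0,"rz":0},{"x":-0.036,"y":-0.030,"z":0,"rx":0,"ry":0,"rz":0},{"x":-0.036,"y":-0.030,"z":0,"rx":0,"ry":0,"rz":0},{"x":-0.036,"y":-0.030,"z":0,"rx":0,"ry":0,"rz":0},{"x":-0.036,"y":-0.030,"z":0,"rx":0,"ry":0,"rz":0},{"x":-0.036,"y":-0.030,"z":0,"rx":0,"ry":0,"rz":0},{"x":-0.036,"y":-0.030,"z":0,"rx":0,"ry":0,"rz":0},{"x":-0.036,"y":-0.030,"z":0,"rx":0,"ry":0,"rz":0}]'
python3 -m handwheel '[{"x":-0.036,"y":-0.030,"z":0,"rx":0,"ry":0,"rz":0},{"x":-0.036,"y":-0.030,"z":0,"rx":0,"ry":0,"rz":0},{"x":-0.036,"y":-0.030,"z":0,"rx":0,"ry":0,"rz":0},{"x":-0.036,"y":-0.030,"z":0,"rx":0,"ry":0,"rz":0},{"x":-0.036,"y":-0.030,"z":0,"rx":0,"ry":0,"rz":0},{"x":-0.036,"y":-0.030,"z":0,"rx":0,"ry":0,"rz":0},{"x":-0.036,"y":-0.030,"z":0,"rx":0,"ry":0,"rz":0},{"x":-0.036,"y":-0.030,"z":0,"rx":0,"ry":0,"rz":0},{"x":-0.036,"y":-0.030,"z":0,"rx":0,"ry":0,"rz":0},{"x":-0.036,"y":-0.030,"z":0,"rx":0,"ry":0,"rz":0},{"x":-0.036,"y":-0.030,"z":0,"rx":0,"ry":0,"rz":0},{"x":0,"y":0,"z":0,"rx":0,"ry":0,"rz":0}]'
python3 -c "
from h import *
go(.40,-.42,.05,47)"
```

```text
time: 1.3
tcp_pos: [0.3359, 0.0936, 0.2561]
eef_rot: [0.0, 0.366, 0.931, 0.0]
force: [1.8, -0.4, 1.4]
gripper_width: 0.738
grip_force: 0.0
time: 2.5
tcp_pos: [0.4004, -0.4207, 0.254]
eef_rot: [-0.001, 0.368, 0.93, -0.0]
force: [0.6, 2.0, -0.3]
gripper_width: 0.738
grip_force: 0.0
t 2.5 psi 46.82 tilt [-0.002   0.0007] | rz -0.0032 x 0.0008 y 0.0002 z 0.204
```

Now the touch calibration: descend to TCP z≈0.03, then take small steps.

```bash
python3 -m handwheel '[{"x":0,"y":0,"z":0.05,"rx":0,"ry":0,"rz":0},{"x":0,"y":0,"z":0.05,"rx":0,"ry":0,"rz":0},{"x":0,"y":0,"z":0.05,"rx":0,"ry":0,"rz":0},{"x":0,"y":0,"z":0.05,"rx":0,"ry":0,"rz":0},{"x":0,"y":0,"z":0.023,"rx":0,"ry":0,"rz":0},{"x":0,"y":0,"z":0,"rx":0,"ry":0,"rz":0},{"x":0,"y":0,"z":0,"rx":0,"ry":0,"rz":0}]'
for i in 1; do python3 -m handwheel '[{"x":0,"y":0,"z":0.002,"rx":0,"ry":0,"rz":0},{"x":0,"y":0,"z":0.002,"rx":0,"ry":0,"rz":0},{"x":0,"y":0,"z":0,"rx":0,"ry":0,"rz":0}]'; done
```

```text
time: 3.2
tcp_pos: [0.4014, -0.4159, 0.0337]
eef_rot: [-0.0, 0.366, 0.931, 0.0]
force: [0.5, 0.5, 0.3]
gripper_width: 0.738
grip_force: 0.0
time: 3.5
tcp_pos: [0.4019, -0.417, 0.0307]
eef_rot: [0.001, 0.366, 0.931, -0.001]
force: [-0.6, -0.1, 1.0]
gripper_width: 0.737
grip_force: 0.0
```

```bash
R='x'; python3 -m handwheel '[{"x":0,"y":0,"z":0.002,"rx":0,"ry":0,"rz":0},{"x":0,"y":0,"z":0.002,"rx":0,"ry":0,"rz":0},{"x":0,"y":0,"z":0,"rx":0,"ry":0,"rz":0}]'; python3 -m handwheel '[{"x":0,"y":0,"z":0.002,"rx":0,"ry":0,"rz":0},{"x":0,"y":0,"z":0,"rx":0,"ry":0,"rz":0}]';  python3 -m handwheel '[{"x":0,"y":0,"z":0.002,"rx":0,"ry":0,"rz":0},{"x":0,"y":0,"z":0,"rx":0,"ry":0,"rz":0}]'
```

```text
time: 3.8
tcp_pos: [0.4011, -0.416, 0.025]
eef_rot: [-0.0, 0.366, 0.931, 0.0]
force: [-1.6, 0.2, -0.1]
gripper_width: 0.74
grip_force: 0.0
time: 4.0
tcp_pos: [0.4011, -0.416, 0.0229]
eef_rot: [-0.0, 0.366, 0.931, 0.0]
force: [0.1, -0.0, 0.2]
gripper_width: 0.74
grip_force: 0.0
time: 4.2
tcp_pos: [0.4011, -0.416, 0.021]
eef_rot: [-0.0, 0.366, 0.931, 0.0]
force: [-0.1, -0.3, 0.2]
gripper_width: 0.74
grip_force: 0.0
```

```bash
python3 -m handwheel '[{"x":0,"y":0,"z":0.0015,"rx":0,"ry":0,"rz":0},{"x":0,"y":0,"z":0,"rx":0,"ry":0,"rz":0}]'; python3 -m handwheel '[{"x":0,"y":0,"z":0.0015,"rx":0,"ry":0,"rz":0},{"x":0,"y":0,"z":0,"rx":0,"ry":0,"rz":0}]';  python3 -m handwheel '[{"x":0,"y":0,"z":0.0015,"rx":0,"ry":0,"rz":0},{"x":0,"y":0,"z":0,"rx":0,"ry":0,"rz":0}]'
```

```text
time: 4.4
tcp_pos: [0.4012, -0.4161, 0.0196]
eef_rot: [-0.0, 0.366, 0.931, 0.0]
force: [-0.2, 0.3, 0.0]
gripper_width: 0.737
grip_force: 0.0
time: 4.6
tcp_pos: [0.4014, -0.4163, 0.0192]
eef_rot: [-0.0, 0.366, 0.931, 0.0]
force: [-1.2, 2.3, 6.6]
gripper_width: 0.737
grip_force: 3.9
time: 4.8
tcp_pos: [0.4014, -0.4163, 0.0192]
eef_rot: [-0.0, 0.366, 0.931, 0.0]
force: [-6.5, 7.0, 18.6]
gripper_width: 0.743
grip_force: 9.9
```

```bash
python3 -m handwheel '[{"x":0,"y":0,"z":-0.045,"rx":0,"ry":0,"rz":0},{"x":0,"y":0,"z":-0.045,"rx":0,"ry":0,"rz":0},{"x":0,"y":0,"z":0,"rx":0,"ry":0,"rz":0},{"x":0,"y":0,"z":0,"rx":0,"ry":0,"rz":0}]' 0.0854 40; python3 -c "
from h import *
go(.5133,-.3567,.0295,47.5)"
```

```text
time: 5.2
tcp_pos: [0.4021, -0.4173, 0.1087]
eef_rot: [0.002, 0.366, 0.931, -0.001]
force: [0.5, 0.3, 0.1]
gripper_width: 1.004
grip_force: 0.0
t 5.2 psi 47.04 tilt [ 0.0023 -0.0032] | rz -0.008 x -0.0411 y 0.1198 z 0.0792
```

```bash
python3 -m handwheel '[{"x":-0.014,"y":0.040,"z":0,"rx":0,"ry":0,"rz":-0.008},{"x":-0.014,"y":0.040,"z":0,"rx":0,"ry":0,"rz":0},{"x":-0.013,"y":0.040,"z":0,"rx":0,"ry":0,"rz":0},{"x":0,"y":0,"z":0,"rx":0,"ry":0,"rz":0},{"x":0,"y":0,"z":0,"rx":0,"ry":0,"rz":0}]'; python3 -c "
from h import *
go(.5133,-.3567,.0295,47.5)
shot('top','g1.png',(370,130,530,250),4)"
```

```text
time: 5.7
tcp_pos: [0.5124, -0.3542, 0.1047]
eef_rot: [-0.002, 0.361, 0.932, 0.0]
force: [-1.1, 0.6, -0.5]
gripper_width: 1.001
grip_force: 0.0
t 5.7 psi 47.63 tilt [-0.0028  0.002 ] | rz 0.0023 x -0.0024 y -0.0012 z 0.0752
```

View pics/g1.png

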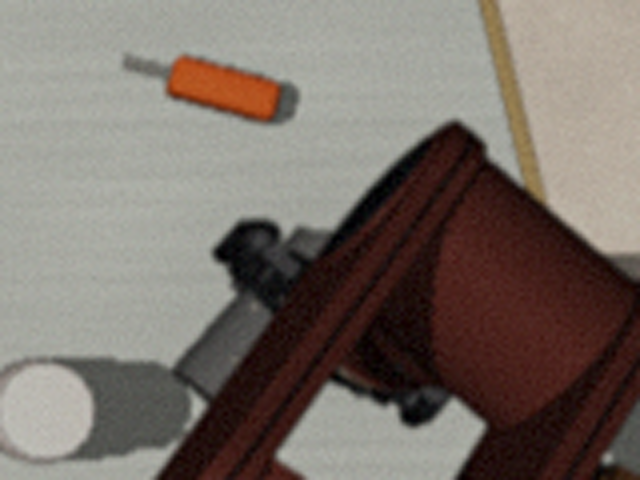

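The gripper straddles the long core, with the fingers at crop (255,250) and (425,400), and the canister is clear. Descend.

```bash
python3 -m handwheel '[{"x":-0.001,"y":-0.001,"z":0.02,"rx":0,"ry":0,"rz":0},{"x":-0.001,"y":0,"z":0.02,"rx":0,"ry":0,"rz":0},{"x":0,"y":0,"z":0.02,"rx":0,"ry":0,"rz":0},{"x":0,"y":0,"z":0.015,"rx":0,"ry":0,"rz":0},{"x":0,"y":0,"z":0,"rx":0,"ry":0,"rz":0},{"x":0,"y":0,"z":0,"rx":0,"ry":0,"rz":0}]'; python3 -c "
from h import *
go(.5133,-.3567,.0295,47.5)"
```

```text
time: 6.35
tcp_pos: [0.5128, -0.3582, 0.0316]
eef_rot: [-0.0, 0.363, 0.932, 0.0]
force: [-0.2, -0.6, 0.1]
gripper_width: 1.003
grip_force: 0.0
t 6.35 psi 47.45 tilt [-0.0007  0.0005] | rz -0.0009 x 0.0006 y 0.0014 z 0.0021
```

```bash
python3 -m handwheel '[{"x":0,"y":0.001,"z":0.002,"rx":0,"ry":0,"rz":0},{"x":0,"y":0,"z":0,"rx":0,"ry":0,"rz":0},{"x":0,"y":0,"z":0,"rx":0,"ry":0,"rz":0},{"x":0,"y":0,"z":0,"rx":0,"ry":0,"rz":0},{"x":0,"y":0,"z":0,"rx":0,"ry":0,"rz":0},{"x":0,"y":0,"z":0,"rx":0,"ry":0,"rz":0}]' 0.03 50; python3 -m handwheel '[{"x":0,"y":0,"z":-0.01,"rx":0,"ry":0,"rz":0},{"x":0,"y":0,"z":-0.02,"rx":0,"ry":0,"rz":0},{"x":0,"y":0,"z":-0.04,"rx":0,"ry":0,"rz":0},{"x":0,"y":0,"z":-0.04,"rx":0,"ry":0,"rz":0},{"x":0,"y":0,"z":0,"rx":0,"ry":0,"rz":0},{"x":0,"y":0,"z":0,"rx":0,"ry":0,"rz":0}]' ; python3 -c "
from h import *
p=T(.140); print(p); go(*p,.10,-9.6)"
```

```text
time: 6.95
tcp_pos: [0.5157, -0.3574, 0.0317]
eef_rot: [0.002, 0.362, 0.932, -0.0]
force: [1.1, 1.9, 4.9]
gripper_width: 0.677
grip_force: 55.5
time: 7.55
tcp_pos: [0.5141, -0.3572, 0.1405]
eef_rot: [0.0, 0.362, 0.932, -0.0]
force: [-0.3, -0.8, -7.0]
gripper_width: 0.677
grip_force: 56.3
[0.67634762 0.04353945]
t 7.55 psi 47.5 tilt [ 0.0006 -0.0011] | rz 0.9967 x 0.4222 y 0.0931 z 0.0405
```

```bash
python3 -m handwheel '[{"x":0,"y":0,"z":0,"rx":0,"ry":0,"rz":0.142},{"x":0,"y":0,"z":0,"rx":0,"ry":0,"rz":0.142},{"x":0,"y":0,"z":0,"rx":0,"ry":0,"rz":0.142},{"x":0,"y":0,"z":0,"rx":0,"ry":0,"rz":0.142},{"x":0,"y":0,"z":0,"rx":0,"ry":0,"rz":0.142},{"x":0,"y":0,"z":0,"rx":0,"ry":0,"rz":0.142},{"x":0,"y":0,"z":0,"rx":0,"ry":0,"rz":0.142}]'
python3 -m handwheel '[{"x":0.035,"y":0.0077,"z":0,"rx":0,"ry":0,"rz":0},{"x":0.035,"y":0.0077,"z":0,"rx":0,"ry":0,"rz":0},{"x":0.035,"y":0.0077,"z":0,"rx":0,"ry":0,"rz":0},{"x":0.035,"y":0.0077,"z":0,"rx":0,"ry":0,"rz":0},{"x":0.035,"y":0.0077,"z":0,"rx":0,"ry":0,"rz":0},{"x":0.035,"y":0.0077,"z":0,"rx":0,"ry":0,"rz":0},{"x":0.035,"y":0.0077,"z":0,"rx":0,"ry":0,"rz":0},{"x":0.035,"y":0.0077,"z":0,"rx":0,"ry":0,"rz":0},{"x":0.035,"y":0.0077,"z":0,"rx":0,"ry":0,"rz":0},{"x":0.035,"y":0.0077,"z":0,"rx":0,"ry":0,"rz":0},{"x":0.035,"y":0.0077,"z":0,"rx":0,"ry":0,"rz":0},{"x":0.035,"y":0.0077,"z":0,"rx":0,"ry":0,"rz":0}]'
python3 -m handwheel '[{"x":0,"y":0,"z":0.02,"rx":0,"ry":0,"rz":0},{"x":0,"y":0,"z":0.02,"rx":0,"ry":0,"rz":0},{"x":0,"y":0,"z":0.02,"rx":0,"ry":0,"rz":0},{"x":0,"y":0,"z":0,"rx":0,"ry":0,"rz":0},{"x":0,"y":0,"z":0,"rx":0,"ry":0,"rz":0}]'
python3 -c "
from h import *
p=T(.140); print(p); go(*p,.0367,-9.6)
shot('top','a.png',(230,120,360,200),3)
shot('scene','b.png')
a=cv2.imread('pics/a.png');b=cv2.convertScaleAbs(np.load('scene.npz')['im'][160:280,300:560],alpha=1.5);b=cv2.resize(b,None,fx=2.8,fy=2.8)
c=np.zeros((580,730,3),np.uint8);c[:240,:390]=cv2.convertScaleAbs(a,alpha=1.5);c[242:242+336,:728]=b;cv2.imwrite('pics/c1.png',c)"
```

```text
time: 8.25
tcp_pos: [0.5122, -0.3554, 0.1359]
eef_rot: [-0.003, 0.765, 0.644, -0.001]
force: [0.7, -0.1, -6.4]
gripper_width: 0.678
grip_force: 56.3
time: 9.45
tcp_pos: [0.6722, 0.0435, 0.1357]
eef_rot: [-0.002, 0.763, 0.646, -0.003]
force: [0.2, 0.3, -5.8]
gripper_width: 0.676
grip_force: 56.3
time: 9.95
tcp_pos: [0.6722, 0.0421, 0.0769]
eef_rot: [-0.002, 0.763, 0.646, -0.002]
force: [-0.1, 0.8, -5.6]
gripper_width: 0.673
grip_force: 56.4
[0.67634762 0.04353945]
t 9.95 psi -9.46 tilt [-0.0057  0.0002] | rz 0.0025 x 0.0022 y 0.0039 z 0.0402
```

View pics/c1.png

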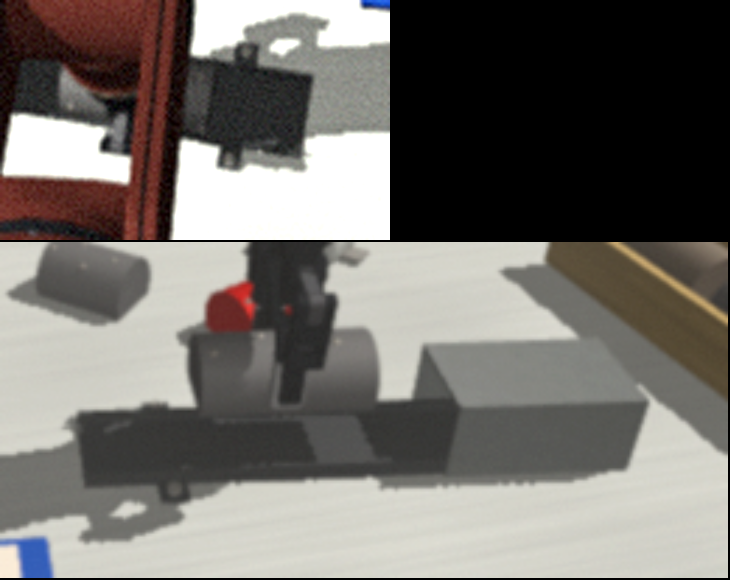

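```bash
python3 -m handwheel '[{"x":0.002,"y":0.004,"z":0,"rx":0,"ry":0,"rz":0},{"x":0,"y":0,"z":0.014,"rx":0,"ry":0,"rz":0},{"x":0,"y":0,"z":0.013,"rx":0,"ry":0,"rz":0},{"x":0,"y":0,"z":0,"rx":0,"ry":0,"rz":0},{"x":0,"y":0,"z":0,"rx":0,"ry":0,"rz":0}]'; python3 -c "
from h import *
p=T(.140); go(*p,.0367,-9.6)"
```

```text
time: 10.55
tcp_pos: [0.6774, 0.0434, 0.0512]
eef_rot: [-0.001, 0.763, 0.646, -0.001]
force: [-0.3, 0.0, -5.2]
gripper_width: 0.677
grip_force: 56.4
t 10.55 psi -9.45 tilt [-0.0029  0.0001] | rz 0.0026 x -0.0001 y -0.0011 z 0.0145
```

```bash
python3 -m handwheel '[{"x":0,"y":-0.001,"z":0.003,"rx":0,"ry":0,"rz":0.0026},{"x":0,"y":0,"z":0.003,"rx":0,"ry":0,"rz":0},{"x":0,"y":0,"z":0,"rx":0,"ry":0,"rz":0}]'; python3 -m handwheel '[{"x":0,"y":0,"z":0.002,"rx":0,"ry":0,"rz":0},{"x":0,"y":0,"z":0.002,"rx":0,"ry":0,"rz":0},{"x":0,"y":0,"z":0,"rx":0,"ry":0,"rz":0}]';  python3 -c "
from h import *
p=T(.140); go(*p,.0367,-9.6)"
```

```text
time: 10.85
tcp_pos: [0.6774, 0.0435, 0.0465]
eef_rot: [-0.0, 0.764, 0.645, -0.0]
force: [0.3, -0.2, -5.8]
gripper_width: 0.675
grip_force: 56.3
time: 11.15
tcp_pos: [0.6774, 0.0435, 0.0425]
eef_rot: [-0.0, 0.764, 0.645, -0.0]
force: [0.3, -0.6, -5.5]
gripper_width: 0.672
grip_force: 56.3
t 11.15 psi -9.6 tilt [-0.0005  0.    ] | rz -0.0001 x -0.0002 y -0.001 z 0.0058
```

```bash
python3 -m handwheel '[{"x":0,"y":0,"z":0.002,"rx":0,"ry":0,"rz":0},{"x":0,"y":0,"z":0.0015,"rx":0,"ry":0,"rz":0},{"x":0,"y":0,"z":0,"rx":0,"ry":0,"rz":0}]'; python3 -m handwheel '[{"x":0,"y":0,"z":0.001,"rx":0,"ry":0,"rz":0},{"x":0,"y":0,"z":0,"rx":0,"ry":0,"rz":0}]';python3 -m handwheel '[{"x":0,"y":0,"z":0.001,"rx":0,"ry":0,"rz":0},{"x":0,"y":0,"z":0,"rx":0,"ry":0,"rz":0}]'
```

```text
time: 11.45
tcp_pos: [0.6774, 0.0436, 0.0389]
eef_rot: [-0.0, 0.764, 0.645, -0.0]
force: [0.6, -0.8, -5.1]
gripper_width: 0.676
grip_force: 56.3
time: 11.65
tcp_pos: [0.6776, 0.0435, 0.0382]
eef_rot: [-0.0, 0.764, 0.645, -0.0]
force: [0.1, -0.6, -6.3]
gripper_width: 0.678
grip_force: 56.4
time: 11.85
tcp_pos: [0.6775, 0.0435, 0.0372]
eef_rot: [-0.0, 0.764, 0.645, -0.0]
force: [0.6, 0.0, -6.2]
gripper_width: 0.674
grip_force: 56.4
```

```bash
python3 -m handwheel '[{"x":0,"y":0,"z":0.001,"rx":0,"ry":0,"rz":0},{"x":0,"y":0,"z":0,"rx":0,"ry":0,"rz":0}]'; python3 -m handwheel '[{"x":0,"y":0,"z":0.001,"rx":0,"ry":0,"rz":0},{"x":0,"y":0,"z":0,"rx":0,"ry":0,"rz":0}]';python3 -m handwheel '[{"x":0,"y":0,"z":0.0005,"rx":0,"ry":0,"rz":0},{"x":0,"y":0,"z":0,"rx":0,"ry":0,"rz":0}]'
```

```text
time: 12.05
tcp_pos: [0.6777, 0.0436, 0.0368]
eef_rot: [0.0, 0.764, 0.645, 0.0]
force: [-1.9, 0.9, -1.6]
gripper_width: 0.675
grip_force: 56.8
time: 12.25
tcp_pos: [0.6778, 0.0435, 0.0368]
eef_rot: [0.0, 0.764, 0.645, -0.0]
force: [-7.0, 0.7, 4.9]
gripper_width: 0.674
grip_force: 57.5
time: 12.45
tcp_pos: [0.6778, 0.0436, 0.0368]
eef_rot: [0.0, 0.764, 0.646, -0.0]
force: [-7.8, -0.1, 8.2]
gripper_width: 0.677
grip_force: 57.8
```

```bash
python3 -m handwheel '[{"x":0,"y":0,"z":-0.001,"rx":0,"ry":0,"rz":0},{"x":0,"y":0,"z":0,"rx":0,"ry":0,"rz":0},{"x":0,"y":0,"z":0,"rx":0,"ry":0,"rz":0},{"x":0,"y":0,"z":0,"rx":0,"ry":0,"rz":0},{"x":0,"y":0,"z":-0.02,"rx":0,"ry":0,"rz":0},{"x":0,"y":0,"z":-0.04,"rx":0,"ry":0,"rz":0},{"x":0,"y":0,"z":-0.04,"rx":0,"ry":0,"rz":0},{"x":0,"y":0,"z":0,"rx":0,"ry":0,"rz":0}]' 0.0854; python3 -c "
from h import *
go(.4397,-.0294,.0295,-45)"
```

```text
time: 13.25
tcp_pos: [0.6823, 0.0434, 0.1438]
eef_rot: [0.004, 0.764, 0.645, 0.005]
force: [-0.4, 0.3, 0.1]
gripper_width: 1.0
grip_force: 0.0
t 13.25 psi -9.6 tilt [ 0.0126 -0.0006] | rz 0.6179 x -0.223 y -0.12 z 0.1143
```

```bash
python3 -m handwheel '[{"x":0,"y":0,"z":0,"rx":0,"ry":0,"rz":0.1236},{"x":0,"y":0,"z":0,"rx":0,"ry":0,"rz":0.1236},{"x":0,"y":0,"z":0,"rx":0,"ry":0,"rz":0.1236},{"x":0,"y":0,"z":0,"rx":0,"ry":0,"rz":0.1236},{"x":0,"y":0,"z":0,"rx":0,"ry":0,"rz":0.1236},{"x":-0.0372,"y":-0.020,"z":0,"rx":0,"ry":0,"rz":0},{"x":-0.0372,"y":-0.020,"z":0,"rx":0,"ry":0,"rz":0},{"x":-0.0372,"y":-0.020,"z":0,"rx":0,"ry":0,"rz":0},{"x":-0.0372,"y":-0.020,"z":0,"rx":0,"ry":0,"rz":0},{"x":-0.0372,"y":-0.020,"z":0,"rx":0,"ry":0,"rz":0},{"x":-0.0372,"y":-0.020,"z":0,"rx":0,"ry":0,"rz":0},{"x":0,"y":0,"z":0,"rx":0,"ry":0,"rz":0}]'; 
python3 -m handwheel '[{"x":0,"y":0,"z":0.035,"rx":0,"ry":0,"rz":0},{"x":0,"y":0,"z":0,"rx":0,"ry":0,"rz":0},{"x":0,"y":0,"z":0,"rx":0,"ry":0,"rz":0}]'
python3 -c "
from h import *
go(.4397,-.0294,.0295,-45)
shot('scene','b.png'); shot('top','a.png')
a=np.load('top.npz')['im'][110:290,240:380];b=np.load('scene.npz')['im'][130:260,260:460]
c=np.zeros((540,800,3),np.uint8);c[:540,:420]=cv2.resize(a,None,fx=3,fy=3);c[:247,420:800]=cv2.resize(b,(380,247));cv2.imwrite('pics/c2.png',cv2.convertScaleAbs(c,alpha=1.5))"
```

```text
time: 14.45
tcp_pos: [0.4294, -0.0294, 0.1337]
eef_rot: [-0.001, 0.924, 0.382, -0.002]
force: [1.1, -0.2, -0.2]
gripper_width: 0.999
grip_force: 0.0
time: 14.75
tcp_pos: [0.4348, -0.0292, 0.1007]
eef_rot: [-0.001, 0.924, 0.383, -0.001]
force: [-0.5, -0.2, 0.3]
gripper_width: 1.004
grip_force: 0.0
t 14.75 psi -45.01 tilt [-0.0015  0.0005] | rz -0.0002 x 0.0033 y 0.0036 z 0.0712
```

View pics/c2.png

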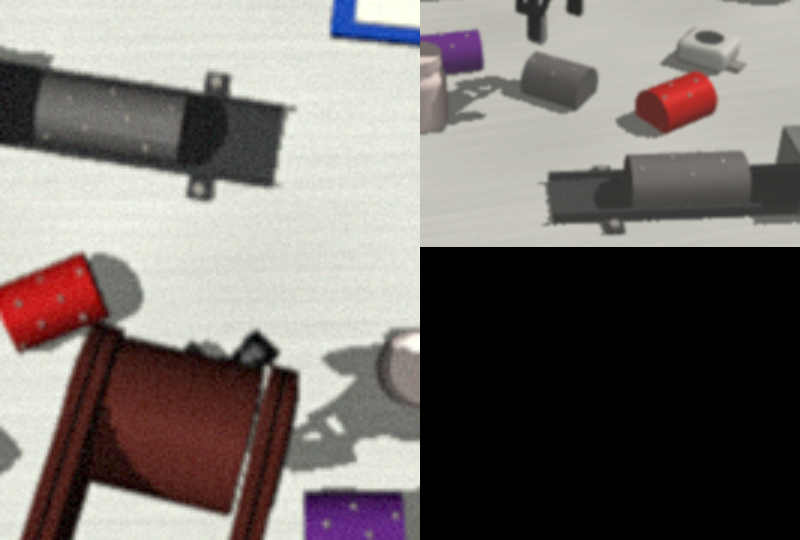

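The long core lies in the channel (left panel, crop (110,115)), and the gripper is above the short core at scene crop (558,80). Descend and grip.

```bash
python3 -m handwheel '[{"x":0.003,"y":0.003,"z":0.02,"rx":0,"ry":0,"rz":0},{"x":0,"y":0,"z":0.02,"rx":0,"ry":0,"rz":0},{"x":0,"y":0,"z":0.02,"rx":0,"ry":0,"rz":0},{"x":0,"y":0,"z":0.010,"rx":0,"ry":0,"rz":0},{"x":0,"y":0,"z":0,"rx":0,"ry":0,"rz":0},{"x":0,"y":0,"z":0,"rx":0,"ry":0,"rz":0}]'; python3 -c "
from h import *
go(.4397,-.0294,.031,-45)"
```

```text
time: 15.45
tcp_pos: [0.44, -0.0295, 0.0316]
eef_rot: [0.0, 0.924, 0.383, 0.0]
force: [0.6, 0.9, -0.3]
gripper_width: 0.999
grip_force: 0.0
t 15.45 psi -45.0 tilt [ 0.001  -0.0002] | rz -0.0 x -0.0002 y -0.0003 z 0.0006
```

```bash
python3 -m handwheel '[{"x":0,"y":0,"z":0,"rx":0,"ry":0,"rz":0},{"x":0,"y":0,"z":0,"rx":0,"ry":0,"rz":0},{"x":0,"y":0,"z":0,"rx":0,"ry":0,"rz":0},{"x":0,"y":0,"z":0,"rx":0,"ry":0,"rz":0},{"x":0,"y":0,"z":0,"rx":0,"ry":0,"rz":0},{"x":0,"y":0,"z":0,"rx":0,"ry":0,"rz":0}]' 0.03 50; python3 -m handwheel '[{"x":0,"y":0,"z":-0.01,"rx":0,"ry":0,"rz":0},{"x":0,"y":0,"z":-0.02,"rx":0,"ry":0,"rz":0},{"x":0,"y":0,"z":-0.04,"rx":0,"ry":0,"rz":0},{"x":0,"y":0,"z":-0.04,"rx":0,"ry":0,"rz":0},{"x":0,"y":0,"z":0,"rx":0,"ry":0,"rz":-0.1236},{"x":0,"y":0,"z":0,"rx":0,"ry":0,"rz":-0.1236},{"x":0,"y":0,"z":0,"rx":0,"ry":0,"rz":-0.1236},{"x":0,"y":0,"z":0,"rx":0,"ry":0,"rz":-0.1236},{"x":0,"y":0,"z":0,"rx":0,"ry":0,"rz":-0.1236},{"x":0,"y":0,"z":0,"rx":0,"ry":0,"rz":0}]' ; python3 -c "
from h import *
p=T(.030); print(p); go(*p,.10,-9.6)"
```

```text
time: 16.05
tcp_pos: [0.4401, -0.0295, 0.0322]
eef_rot: [0.0, 0.924, 0.383, 0.001]
force: [-1.9, 0.9, 6.9]
gripper_width: 0.676
grip_force: 53.4
time: 17.05
tcp_pos: [0.4385, -0.0292, 0.1408]
eef_rot: [-0.0, 0.763, 0.646, -0.0]
force: [-0.0, 0.2, -3.9]
gripper_width: 0.672
grip_force: 56.5
[ 0.65800306 -0.06492012]
t 17.05 psi -9.54 tilt [-0.0008  0.0001] | rz 0.001 x 0.0014 y 0.2223 z 0.0408
```

```bash
python3 -m handwheel '[{"x":0,"y":0.037,"z":0,"rx":0,"ry":0,"rz":0},{"x":0,"y":0.037,"z":0,"rx":0,"ry":0,"rz":0},{"x":0,"y":0.037,"z":0,"rx":0,"ry":0,"rz":0},{"x":0,"y":0.037,"z":0,"rx":0,"ry":0,"rz":0},{"x":0,"y":0.037,"z":0,"rx":0,"ry":0,"rz":0},{"x":0.001,"y":0.037,"z":0,"rx":0,"ry":0,"rz":0.001},{"x":0,"y":0,"z":0.03,"rx":0,"ry":0,"rz":0},{"x":0,"y":0,"z":0.03,"rx":0,"ry":0,"rz":0},{"x":0,"y":0,"z":0.025,"rx":0,"ry":0,"rz":0},{"x":0,"y":0,"z":0,"rx":0,"ry":0,"rz":0},{"x":0,"y":0,"z":0,"rx":0,"ry":0,"rz":0}]' ; python3 -c "
from h import *
p=T(.030); print(p); go(*p,.0370,-9.6)"
```

```text
time: 18.15
tcp_pos: [0.6576, -0.0653, 0.0554]
eef_rot: [-0.001, 0.765, 0.644, -0.001]
force: [1.1, 0.4, -4.7]
gripper_width: 0.676
grip_force: 56.6
[ 0.65800306 -0.06492012]
t 18.15 psi -9.76 tilt [-0.0019  0.0004] | rz -0.0029 x 0.0004 y 0.0003 z 0.0184
```

```bash
python3 -m handwheel '[{"x":0,"y":0,"z":0.004,"rx":0,"ry":0,"rz":-0.0029},{"x":0,"y":0,"z":0.004,"rx":0,"ry":0,"rz":0},{"x":0,"y":0,"z":0,"rx":0,"ry":0,"rz":0}]'; python3 -m handwheel '[{"x":0,"y":0,"z":0.003,"rx":0,"ry":0,"rz":0},{"x":0,"y":0,"z":0.002,"rx":0,"ry":0,"rz":0},{"x":0,"y":0,"z":0,"rx":0,"ry":0,"rz":0}]';  python3 -m handwheel '[{"x":0,"y":0,"z":0.002,"rx":0,"ry":0,"rz":0},{"x":0,"y":0,"z":0.001,"rx":0,"ry":0,"rz":0},{"x":0,"y":0,"z":0,"rx":0,"ry":0,"rz":0}]'; python3 -c "
from h import *
p=T(.030); go(*p,.0370,-9.6)"
```

```text
time: 18.45
tcp_pos: [0.6585, -0.0655, 0.0485]
eef_rot: [0.0, 0.763, 0.646, 0.0]
force: [-0.1, 0.6, -4.7]
gripper_width: 0.679
grip_force: 56.6
time: 18.75
tcp_pos: [0.6579, -0.0653, 0.0424]
eef_rot: [-0.0, 0.763, 0.646, -0.0]
force: [-0.3, 0.5, -4.7]
gripper_width: 0.675
grip_force: 56.6
time: 19.05
tcp_pos: [0.658, -0.0654, 0.0395]
eef_rot: [-0.0, 0.763, 0.646, -0.0]
force: [-0.3, -0.5, -4.6]
gripper_width: 0.673
grip_force: 56.6
t 19.05 psi -9.49 tilt [-0.0005  0.0001] | rz 0.0019 x 0.0004 y -0.0001 z 0.0025
```

```bash
python3 -m handwheel '[{"x":0,"y":0,"z":0.001,"rx":0,"ry":0,"rz":0},{"x":0,"y":0,"z":0.001,"rx":0,"ry":0,"rz":0},{"x":0,"y":0,"z":0,"rx":0,"ry":0,"rz":0}]'; python3 -m handwheel '[{"x":0,"y":0,"z":0.0005,"rx":0,"ry":0,"rz":0},{"x":0,"y":0,"z":0,"rx":0,"ry":0,"rz":0}]';  python3 -m handwheel '[{"x":0,"y":0,"z":0.0005,"rx":0,"ry":0,"rz":0},{"x":0,"y":0,"z":0,"rx":0,"ry":0,"rz":0}]'
```

```text
time: 19.35
tcp_pos: [0.6581, -0.0654, 0.0376]
eef_rot: [-0.0, 0.763, 0.646, -0.0]
force: [-0.8, 0.0, -3.8]
gripper_width: 0.676
grip_force: 56.6
time: 19.55
tcp_pos: [0.6583, -0.0654, 0.0374]
eef_rot: [0.0, 0.763, 0.646, 0.0]
force: [0.9, 0.1, -3.8]
gripper_width: 0.679
grip_force: 56.6
time: 19.75
tcp_pos: [0.6584, -0.0655, 0.0373]
eef_rot: [0.0, 0.763, 0.646, 0.0]
force: [-2.9, 0.3, 0.3]
gripper_width: 0.672
grip_force: 57.1
```

```bash
python3 -m handwheel '[{"x":0,"y":0,"z":0,"rx":0,"ry":0,"rz":0},{"x":0,"y":0,"z":0,"rx":0,"ry":0,"rz":0},{"x":0,"y":0,"z":0,"rx":0,"ry":0,"rz":0},{"x":0,"y":0,"z":-0.02,"rx":0,"ry":0,"rz":0},{"x":0,"y":0,"z":-0.025,"rx":0,"ry":0,"rz":0},{"x":0,"y":0,"z":-0.025,"rx":0,"ry":0,"rz":0},{"x":0,"y":0,"z":0,"rx":0,"ry":0,"rz":0}]' 0.0854; python3 -m handwheel '[{"x":-0.025,"y":0,"z":0,"rx":0,"ry":0,"rz":0},{"x":-0.025,"y":0,"z":0,"rx":0,"ry":0,"rz":0},{"x":-0.025,"y":0,"z":0,"rx":0,"ry":0,"rz":0},{"x":0,"y":0,"z":0,"rx":0,"ry":0,"rz":0},{"x":0,"y":0,"z":0,"rx":0,"ry":0,"rz":0},{"x":0,"y":0,"z":0,"rx":0,"ry":0,"rz":0}]' 0.0; python3 -c "
from h import *
p=T(-.047); go(*p,.0400,-9.6)
shot('top','a.png');shot('scene','b.png')
a=np.load('top.npz')['im'][110:210,230:370];b=np.load('scene.npz')['im'][180:270,310:540]
c=np.zeros((590,700,3),np.uint8);c[:300,:420]=cv2.resize(a,None,fx=3,fy=3);c[310:580,:690]=cv2.resize(b,None,fx=3,fy=3);cv2.imwrite('pics/c3.png',cv2.convertScaleAbs(c,alpha=1.5))"
```

```text
time: 20.45
tcp_pos: [0.6615, -0.0661, 0.1119]
eef_rot: [0.003, 0.763, 0.646, 0.003]
force: [1.4, -1.0, 0.4]
gripper_width: 1.004
grip_force: 0.0
time: 21.05
tcp_pos: [0.6458, -0.1385, 0.1063]
eef_rot: [-0.0, 0.763, 0.646, 0.0]
force: [0.0, 0.0, -0.7]
gripper_width: 0.003
grip_force: 0.0
t 21.05 psi -9.47 tilt [-0.0005  0.0006] | rz 0.0022 x -0.0024 y -0.0002 z 0.0663
```

View pics/c3.png

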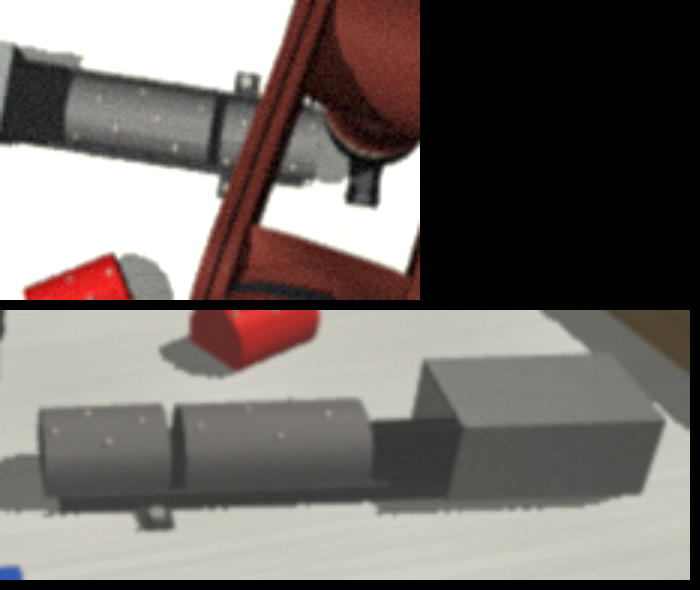

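Both cores lie in the channel, with a small gap at scene crop x≈172. Descend behind the short core, then push.

```bash
python3 -m handwheel '[{"x":-0.002,"y":0,"z":0.022,"rx":0,"ry":0,"rz":0.002},{"x":0,"y":0,"z":0.022,"rx":0,"ry":0,"rz":0},{"x":0,"y":0,"z":0.021,"rx":0,"ry":0,"rz":0},{"x":0,"y":0,"z":0,"rx":0,"ry":0,"rz":0},{"x":0,"y":0,"z":0,"rx":0,"ry":0,"rz":0}]'; python3 -m handwheel '[{"x":0.006,"y":0,"z":0,"rx":0,"ry":0,"rz":0},{"x":0.006,"y":0,"z":0,"rx":0,"ry":0,"rz":0},{"x":0.006,"y":0,"z":0,"rx":0,"ry":0,"rz":0},{"x":0.006,"y":0,"z":0,"rx":0,"ry":0,"rz":0},{"x":0.005,"y":0,"z":0,"rx":0,"ry":0,"rz":0},{"x":0.005,"y":0,"z":0,"rx":0,"ry":0,"rz":0}]'; python3 -c "
from h import *
p=T(0); go(*p,.0400,-9.6)"
```

```text
time: 21.65
tcp_pos: [0.6454, -0.1406, 0.0417]
eef_rot: [-0.0, 0.764, 0.646, -0.0]
force: [-0.1, -0.4, 0.7]
gripper_width: -0.001
grip_force: 0.0
time: 22.25
tcp_pos: [0.6514, -0.108, 0.0421]
eef_rot: [0.001, 0.764, 0.646, -0.0]
force: [-1.5, -3.7, 2.6]
gripper_width: -0.002
grip_force: 1.7
t 22.25 psi -9.58 tilt [ 0.0003 -0.0012] | rz 0.0003 x 0.0135 y -0.0007 z 0.0021
```

```bash
python3 -m handwheel '[{"x":0.005,"y":0,"z":0,"rx":0,"ry":0,"rz":0},{"x":0.005,"y":0,"z":0,"rx":0,"ry":0,"rz":0},{"x":0.005,"y":0,"z":0,"rx":0,"ry":0,"rz":0},{"x":0.005,"y":0,"z":0,"rx":0,"ry":0,"rz":0},{"x":0.005,"y":0,"z":0,"rx":0,"ry":0,"rz":0},{"x":0.005,"y":0,"z":0,"rx":0,"ry":0,"rz":0}]'; python3 -m handwheel '[{"x":0.005,"y":0,"z":0,"rx":0,"ry":0,"rz":0},{"x":0.005,"y":0,"z":0,"rx":0,"ry":0,"rz":0},{"x":0.005,"y":0,"z":0,"rx":0,"ry":0,"rz":0},{"x":0.005,"y":0,"z":0,"rx":0,"ry":0,"rz":0},{"x":0.005,"y":0,"z":0,"rx":0,"ry":0,"rz":0},{"x":0.005,"y":0,"z":0,"rx":0,"ry":0,"rz":0},{"x":0.005,"y":0,"z":0,"rx":0,"ry":0,"rz":0},{"x":0.005,"y":0,"z":0,"rx":0,"ry":0,"rz":0}]'; python3 -c "
from h import *
p=T(0); go(*p,.0400,-9.6)"
```

```text
time: 22.85
tcp_pos: [0.6564, -0.0795, 0.0422]
eef_rot: [0.001, 0.764, 0.645, -0.0]
force: [-1.4, -7.9, 1.7]
gripper_width: 0.001
grip_force: 3.5
time: 23.65
tcp_pos: [0.6631, -0.0401, 0.0422]
eef_rot: [0.001, 0.764, 0.645, -0.001]
force: [-1.1, -7.6, 2.4]
gripper_width: -0.001
grip_force: 3.6
t 23.65 psi -9.64 tilt [ 0.0003 -0.002 ] | rz -0.0006 x -0.0553 y -0.0009 z 0.0022
```

```bash
python3 -m handwheel '[{"x":0.004,"y":0,"z":0,"rx":0,"ry":0,"rz":0},{"x":0.004,"y":0,"z":0,"rx":0,"ry":0,"rz":0},{"x":0.004,"y":0,"z":0,"rx":0,"ry":0,"rz":0}]'; for k in 1; do python3 -m handwheel '[{"x":0.003,"y":0,"z":0,"rx":0,"ry":0,"rz":0},{"x":0.003,"y":0,"z":0,"rx":0,"ry":0,"rz":0},{"x":0.003,"y":0,"z":0,"rx":0,"ry":0,"rz":0}]'; done;  python3 -m handwheel '[{"x":0.003,"y":0,"z":0,"rx":0,"ry":0,"rz":0},{"x":0.003,"y":0,"z":0,"rx":0,"ry":0,"rz":0}]'
```

```text
time: 23.95
tcp_pos: [0.6651, -0.0283, 0.0422]
eef_rot: [0.001, 0.764, 0.645, -0.001]
force: [-0.4, -7.3, 1.8]
gripper_width: 0.0
grip_force: 3.6
time: 24.25
tcp_pos: [0.6666, -0.0195, 0.0422]
eef_rot: [0.001, 0.764, 0.645, -0.001]
force: [-1.3, -7.6, 2.0]
gripper_width: -0.001
grip_force: 3.7
time: 24.45
tcp_pos: [0.6676, -0.0136, 0.0422]
eef_rot: [0.001, 0.764, 0.645, -0.001]
force: [-0.2, -7.0, 2.8]
gripper_width: -0.0
grip_force: 3.7
```

```bash
python3 -m handwheel '[{"x":0.003,"y":0,"z":0,"rx":0,"ry":0,"rz":0},{"x":0.003,"y":0,"z":0,"rx":0,"ry":0,"rz":0}]'
```

```text
time: 24.65
tcp_pos: [0.6686, -0.0077, 0.0422]
eef_rot: [0.001, 0.764, 0.645, -0.001]
force: [-1.0, -7.8, 3.0]
gripper_width: 0.001
grip_force: 3.7
```

```bash
python3 -m handwheel '[{"x":0.003,"y":0,"z":0,"rx":0,"ry":0,"rz":0},{"x":0.003,"y":0,"z":0,"rx":0,"ry":0,"rz":0}]'
```

```text
time: 24.85
tcp_pos: [0.6696, -0.0018, 0.0422]
eef_rot: [0.001, 0.764, 0.645, -0.001]
force: [-1.3, -8.1, 2.2]
gripper_width: 0.0
grip_force: 3.7
```

```bash
ok(){ tee -a log | grep -E 'tcp_pos|force: \[' | tee /dev/stderr | grep -qE 'force: \[[-0-9.]+, -[0-9]\.[0-9],'; }
python3 -m handwheel '[{"x":0.0025,"y":0,"z":0,"rx":0,"ry":0,"rz":0},{"x":0.0025,"y":0,"z":0,"rx":0,"ry":0,"rz":0}]' | ok &&
python3 -m handwheel '[{"x":0.0025,"y":0,"z":0,"rx":0,"ry":0,"rz":0},{"x":0.0025,"y":0,"z":0,"rx":0,"ry":0,"rz":0}]' | ok &&
python3 -m handwheel '[{"x":0.0025,"y":0,"z":0,"rx":0,"ry":0,"rz":0},{"x":0.0025,"y":0,"z":0,"rx":0,"ry":0,"rz":0}]' | ok &&
python3 -m handwheel '[{"x":0.0025,"y":0,"z":0,"rx":0,"ry":0,"rz":0},{"x":0.0025,"y":0,"z":0,"rx":0,"ry":0,"rz":0}]' | ok &&
python3 -m handwheel '[{"x":0.0025,"y":0,"z":0,"rx":0,"ry":0,"rz":0},{"x":0.0025,"y":0,"z":0,"rx":0,"ry":0,"rz":0}]' | ok &&
python3 -m handwheel '[{"x":0.0025,"y":0,"z":0,"rx":0,"ry":0,"rz":0},{"x":0.0025,"y":0,"z":0,"rx":0,"ry":0,"rz":0}]' | ok ; tail -3 log
```

```text
force: [-6.8, -29.6, 4.9]
gripper_width: -0.001
grip_force: 15.3tcp_pos: [0.6714, 0.0085, 0.0422]
force: [-6.8, -29.6, 4.9]
```

```bash
cat log; python3 -m handwheel '[{"x":0,"y":0,"z":0,"rx":0,"ry":0,"rz":0},{"x":0,"y":0,"z":0,"rx":0,"ry":0,"rz":0}]'; python3 -c "
from h import *
p=T(0); go(*p,.0400,-9.6)
shot('top','a.png');shot('scene','b.png')
a=np.load('top.npz')['im'][110:210,230:370];b=np.load('scene.npz')['im'][180:270,310:540]
c=np.zeros((590,700,3),np.uint8);c[:300,:420]=cv2.resize(a,None,fx=3,fy=3);c[310:580,:690]=cv2.resize(b,None,fx=3,fy=3);cv2.imwrite('pics/c4.png',cv2.convertScaleAbs(c,alpha=1.5))"
```

```text
time: 25.05
tcp_pos: [0.6704, 0.0031, 0.0422]
eef_rot: [0.001, 0.764, 0.645, -0.001]
force: [-0.9, -7.0, 2.0]
gripper_width: -0.001
grip_force: 3.8
time: 25.25
tcp_pos: [0.6712, 0.0079, 0.0422]
eef_rot: [0.001, 0.764, 0.645, -0.001]
force: [-1.2, -9.2, 2.5]
gripper_width: -0.001
grip_force: 4.2
time: 25.45
tcp_pos: [0.6714, 0.0085, 0.0422]
eef_rot: [0.003, 0.764, 0.645, -0.004]
force: [-6.8, -29.6, 4.9]
gripper_width: -0.001
grip_force: 15.3
time: 25.65
tcp_pos: [0.6713, 0.0084, 0.0422]
eef_rot: [0.002, 0.764, 0.645, -0.003]
force: [-4.5, -22.9, 5.8]
gripper_width: -0.003
grip_force: 11.5
t 25.65 psi -9.67 tilt [-0.002 -0.008] | rz -0.0012 x -0.1045 y -0.0009 z 0.0022
```

View pics/c4.png

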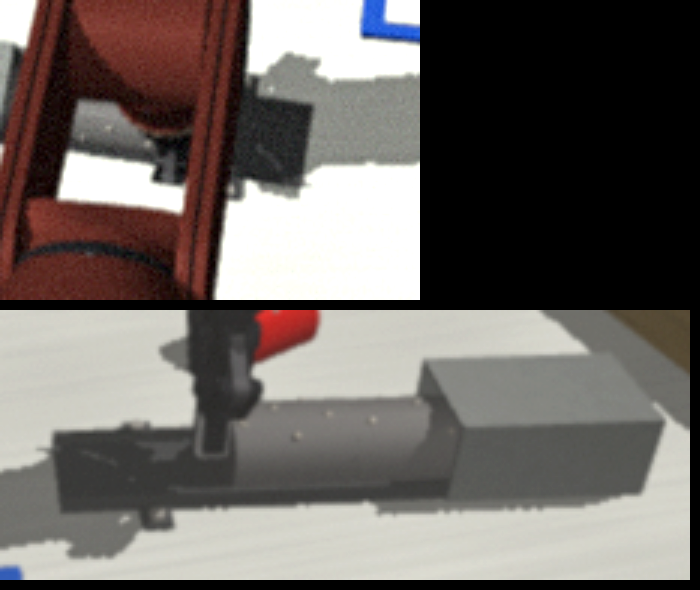

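The tool stopped hard 65 mm past the mouth. Force rose from a steady 7–8 N to 9 N at the spring, then to 23–30 N, which is consistent with a seated stop. Back off and lift away.

```bash
python3 -m handwheel '[{"x":-0.002,"y":0,"z":0,"rx":0,"ry":0,"rz":0},{"x":-0.004,"y":0,"z":0,"rx":0,"ry":0,"rz":0},{"x":-0.015,"y":0,"z":0,"rx":0,"ry":0,"rz":0},{"x":-0.015,"y":0,"z":0,"rx":0,"ry":0,"rz":0},{"x":0,"y":0,"z":-0.03,"rx":0,"ry":0,"rz":0},{"x":0,"y":0,"z":-0.05,"rx":0,"ry":0,"rz":0},{"x":0,"y":0,"z":-0.05,"rx":0,"ry":0,"rz":0},{"x":0,"y":0,"z":-0.05,"rx":0,"ry":0,"rz":0},{"x":-0.045,"y":-0.01,"z":0,"rx":0,"ry":0,"rz":0},{"x":-0.045,"y":-0.01,"z":0,"rx":0,"ry":0,"rz":0},{"x":-0.045,"y":-0.01,"z":0,"rx":0,"ry":0,"rz":0},{"x":-0.045,"y":-0.01,"z":0,"rx":0,"ry":0,"rz":0}]'; python3 -m handwheel '[{"x":-0.045,"y":-0.02,"z":0,"rx":0,"ry":0,"rz":0},{"x":-0.045,"y":-0.02,"z":0,"rx":0,"ry":0,"rz":0},{"x":0,"y":0,"z":0,"rx":0,"ry":0,"rz":0},{"x":0,"y":0,"z":0,"rx":0,"ry":0,"rz":0}]'; python3 -c "
from h import *
shot('top','a.png');shot('scene','b.png')
a=np.load('top.npz')['im'][110:220,200:370];b=np.load('scene.npz')['im'][180:270,310:540]
c=np.zeros((590,800,3),np.uint8);c[:319,:493]=cv2.resize(a,None,fx=2.9,fy=2.9);c[325:586,:667]=cv2.resize(b,None,fx=2.9,fy=2.9);cv2.imwrite('pics/c5.png',cv2.convertScaleAbs(c,alpha=1.9))"
```

```text
time: 26.95
tcp_pos: [0.5953, -0.1936, 0.2219]
eef_rot: [0.0, 0.764, 0.646, 0.0]
force: [1.1, -1.0, 0.1]
gripper_width: -0.0
grip_force: 0.0
time: 27.35
tcp_pos: [0.541, -0.2753, 0.2217]
eef_rot: [-0.0, 0.765, 0.644, 0.0]
force: [0.2, -0.1, 0.3]
gripper_width: 0.001
grip_force: 0.0
```

View pics/c5.png

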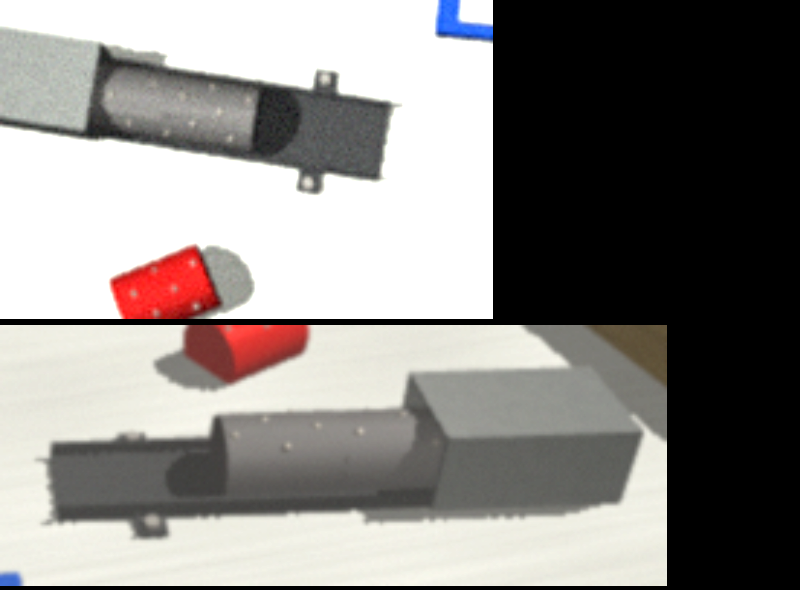

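The two pieces sit butted with no gap visible; the tail is at top-view crop (257,118) and the run goes in under the hood. The red look-alike is untouched. Hand in.

```bash
python3 -c "
from h import *
print(robot.job_done())"
```

```text
the job is handed in; nothing more can be done
None
```

Job handed in at 27 s: both cores lie flat in the channel with no gap visible between them, the longer one nearest the hood and pressed against what felt like the solid stop (peak about 30 N), and I saw nothing else moved; the judge's verdict was not shown.

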